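Feed the tube shuttle home and start its lock screw

ROBOT

A 6-joint arm with a two-finger parallel gripper is mounted at the origin on the work surface. World frame = base frame: x ahead of the robot, y to its left, z up, the work surface at z = 0. Lengths are in m, angles in rad, forces in N, time in s.
With the tool pointing down it reaches from about 0.3 to 0.875 m from the base axis. Payload 6.4 kg.
Tool frame: the origin (TCP) lies on the centre line of the jaws, within the pads' length; the fingertips stand 11 mm ahead of it and the grasp point (between the pads) lies 8 mm behind it; x points along the fingers, y is the direction in which the jaws open and shut, and the axes are right-handed (so a half turn about x gives the same grasp; the last joint's range is limited). The gripper opens to 85 mm and grips with 20 to 120 N. Pads are 22 mm wide; open, the fingers measure 114 mm over their backs; the gripper's body (76 mm by 85 mm) begins 54 mm behind the grasp point. The pads swing forward as they close: fully open they stand 13 mm farther back than shut.
Start: joints at [0.936, 0.181, 1.607, -0, 1.354, -0.206], TCP at [0.239, 0.523, 0.242] pointing down, gripper open.
Joint ranges: [-2.99, 2.99], [-0.89, 2.07], [0.3, 2.58], [-1.14, 4.28], [0, 2.63], [-3.12, 3.12]. Speed limits (rad/s): [2.57, 2.57, 3.01, 3.14, 3.14, 3.14].

INTERFACE

Orientations are given as a unit quaternion [w, x, y, z].
In Python, from bench import ctrl, camera, hand_in gives the robot as it stands. The module is installed in compiled form; this text tells all that it offers.
- The arm moves only by the tool drive_tool, never from a script. Its argument "increments" is a list of rows, each a list of 7 numbers: the shift along the tool's x, y, z in m, then the turn, a rotation vector about the tool's x, y, z in degrees, then the gripper's target within -1 to 1 (fully open at 1, half-way at 0, shut at -1). In form: [[dx, dy, dz, rx, ry, rz, claw], ...]. A call has 1 to 10 rows; each row shifts and turns the commanded pose from where the row before left it, along the tool's axes as they then stand; what a row does not reach is not made up. A row lasts 1/8 s, in which the tool goes at most 62.5 mm and 10.7 degrees, less where a joint would pass 70% of its speed; a pose out of reach is approached as far as the arm can. A call is refused whole if a number of a shift passes 0.0625 or a number of a turn 10.7, either way. A call with a gripper value outside its range is refused whole. The fingers move at their own pace and stop on an object; the grip force is fixed at half the most. Time passes only in rows, so rows that do not move let the fingers close. It gives the time, the measured TCP pose, the force and the opening at its end, in the units of the state.
- ctrl.get_obs(): the state, without advancing time (a new reading comes with each control period).
- camera(name): name is "side" or "top"; returns a dict with "img" (420x560x3 uint8, red, green, blue), "depth" (420x560 float32, m along the optical axis (not along the pixel's ray), 0 where there is no reading), "fx", "fy", "cx", "cy" (pixels), "world_from_camera" (4x4, takes a point from camera to world coordinates). Camera axes: x right, y down, z forward; pixel columns grow to the right and rows downward; lengths in m; the calibration is good to about 2 mm. A picture is of the moment at which its call begins.
- hand_in(): hands the job in, once; it reports no verdict.
The state is a dict: "time_s": time; "q": joint angles; "dq": joint speeds; "joint_efforts": joint torques, N m; "eef_pos": TCP position; "eef_rot": TCP orientation; "wrist_force": force on the tool from outside, world axes, zero at the start; "torque": the same for the moment, N m; "opening": opening from 0.0 (shut) to 1.0 (fully open).
Only numpy, scipy, OpenCV 4.12 (cv2) and the standard library are available. Lean on these libraries where they do the work, as an engineer would, in place of code of your own. Each camera call takes 0.05 s, during which the arm holds its last target.

TASK

On the blood sampler, swing the sprung advance lever all the way to its stop so that it pushes the tube shuttle home, and let the lever spring back. Then start the shuttle's lock screw by its square knob without cross-threading it: turn it backward (anticlockwise) until you feel the thread drop, then forward one full turn. Finish while still gripping the knob, holding the screw started there, and leave the loose things around undisturbed.

Things in the scene. Friction and masses are not known exactly. Their poses are not given: they have to be found in the camera images.
- sampler: Blood sampler unit, fixed: a white slab 200 (x) x 350 (y) mm, its deck 45 mm above the table; origin under its centre. On the deck: the lever near its +y end, a steel channel along its far side with the grey tube shuttle, and in line with it near the -y end the lock screw. Everything on it turns with it (yaw up to 0.35 rad).
- lever (a joint): Sprung advance lever: a flat steel arm on an upright hub. Rad, 0 at rest, 0.9 at its hard stop, growing clockwise seen from above: its post, on the robot's side of the hub, moves to +y, away from the screw. About 2 N on the post moves it off its rest, about 6 N reaches the stop. It pushes the shuttle on the way and springs back to 0 when let go.
- lever_handle (a point): Point on the axis of the upright black round post at the lever's end, 87 mm above the table, 65 mm from the hub axis. The post is 14 mm in diameter, from 61 to 103 mm above the table, and moves with the lever; closed fingers can push it sideways.
- lever_hub (a point): Point on the lever's upright turning axis, at the top of the hub, 71 mm above the table.
- shuttle (a joint): Grey tube shuttle with five lilac-capped tubes (tops 121 mm above the table), sliding towards the screw. Metres: 0 farthest from the screw, 0.040 fully home with its fork astride the brass boss. The lever at its stop has pushed it home; it stays there. At home its nearest tube is 68 mm from the screw's axis.
- knob_center (a point): Centre of the lock screw's black square knob: 38 mm across flats, 54 mm across corners, 24 mm high, flats square to this point's x and y axes, z up; it turns and sinks with the screw. 103 mm above the table at the start. Under it a steel shank and a brass boss (32 mm wide, top 71 mm above the table) on a nut plate; fingertips may go down to 55 mm beside it.
- screw_turn (a joint): Turning of the lock screw, rad, growing forward (clockwise from above); its zero means nothing. At the start its thread stands on the crest of the boss's thread: turned forward it binds within 2.6 rad; turned backward by 0.5 to 2.2 rad it meets the thread's entry (some 0.5 rad wide) and drops; further back it is stopped. Then turned forward it goes down the thread. Friction 0.02 N m.
- screw_depth (a joint): How far the screw has gone down, m: 0 on the crest, about 0.007 after the drop, then 0.007 more per full turn forward (about 0.014 one turn after the drop); 1.5 mm axial play. A spring pushes it down with about 5 N: it drops by itself when free or held loosely between the fingers, but gripped hard it drops only if the hand goes down with it.
- washer_mid (a point): Bystander, not to be disturbed: centre of a steel washer lying on the sampler's deck, 24 mm wide, 5 mm high.
- spare_cap_mid (a point): Bystander, not to be disturbed: centre of a loose lilac tube cap standing on the deck, 16 mm wide, 16 mm high.
- reagent_mid (a point): Bystander, not to be disturbed: centre of an amber bottle on the table, 66 mm wide, 150 mm high.
- beaker_mid (a point): Bystander, not to be disturbed: centre of a clear cup on the table, 70 mm wide, 80 mm high.
- tip_box_mid (a point): Bystander, not to be disturbed: centre of a blue box on the table, 85 x 120 x 60 mm.
- jar_mid (a point): Bystander, not to be disturbed: centre of a white jar on the table, 60 mm wide, 80 mm high.
- pen_mid (a point): Bystander, not to be disturbed: centre of a grey pen lying on the table, 130 mm long, 11 mm thick.

How it is judged:
By the outcome, as a careful person would: the job done as asked, in the order asked, and still so for the second after the job is handed in, while the arm keeps its last pose, push and grip.
It also fails if it takes over 70 s, if anything falls off the work surface, if the arm or the gripper's body presses on something with over 40 N, if the wrist force passes 120 N, or if a joint passes its speed limit or range.

## Working session

There is one attempt and no reset: what is moved stays moved. The work goes in short steps, Python scripts to look and compute and a tool call to move; the robot and the scene stay as the last step left them, time stands still between calls to the robot, and variables do not carry over. Pictures are saved under pics/ and viewed, and the job is handed in when it is done.

Besides the shell and the picture viewer there is one more tool, called after "Call:" in YAML: its name, and indented under it one key for each argument. drive_tool: Moves the arm, as the interface text tells. Its arguments: {"type":"object","properties":{"increments":{"type":"array","items":{"type":"array","items":{"type":"number"}}}},"required":["increments"]}

```bash
mkdir -p pics
cat > h.py <<'E'
import numpy as np, cv2
from bench import ctrl, camera, hand_in
def snap(n,tag):
    c=camera(n); np.savez(f'pics/{tag}.npz',**c); cv2.imwrite(f'pics/{tag}.png',c['img'][:,:,::-1]); return c
def load(tag): return np.load(f'pics/{tag}.npz')
def pt(c,u,v,z=None):
    W=c['world_from_camera']; r=np.array([(u-c['cx'])/c['fx'],(v-c['cy'])/c['fy'],1.])
    if z is None:
        d=c['depth'][int(round(v)),int(round(u))]
    else:
        d=(z-W[2,3])/(W[:3,:3]@r)[2]
    return W[:3,:3]@(r*d)+W[:3,3]
def crop(tag,u0,v0,u1,v1,k,out):
    im=cv2.imread(f'pics/{tag}.png')[v0:v1,u0:u1]; cv2.imwrite(f'pics/{out}.png',cv2.resize(im,None,fx=k,fy=k,interpolation=cv2.INTER_CUBIC))
E
python3 - <<'E'
from h import *
for n in('top','side'):
    c=snap(n,n+'0'); print(n,c['fx'],c['cx'],c['cy'],c['world_from_camera'].round(3))
print(ctrl.get_obs())
E
```

```text
top 414.0819609634953 286.20589053061803 213.73549117320124 [[ 0.022 -0.985  0.173  0.272]
 [-1.    -0.024 -0.013  0.012]
 [ 0.017 -0.173 -0.985  1.392]
 [ 0.     0.     0.     1.   ]]
side 411.1435160430544 274.6499441106208 214.91137982565434 [[ 0.843 -0.289  0.453 -0.087]
 [-0.537 -0.491  0.686 -0.871]
 [ 0.024 -0.822 -0.57   0.844]
 [ 0.     0.     0.     1.   ]]
{'time_s': 0.1, 'q': array([ 9.35663495e-01,  1.81484977e-01,  1.60790741e+00,  2.92638328e-05,
        1.35380259e+00, -2.06310965e-01]), 'dq': array([-0.00031083, -0.00155404, -0.00101844,  0.00057235, -0.00074433,
       -0.00033788]), 'joint_efforts': array([-1.31015354e-04, -4.45880699e+01, -3.52240169e+01, -3.41866507e-04,
        4.09766013e-03, -3.73410512e-05]), 'eef_pos': array([0.23877597, 0.52255164, 0.24146427]), 'eef_rot': array([ 0.69067409,  0.1499416 ,  0.69115528, -0.15096756]), 'wrist_force': array([-0.49510278,  0.1775526 , -0.288205  ]), 'torque': array([ 0.00814886, -0.05207266, -0.01016867]), 'opening': 0.9976964682684455}
```

View pics/top0.png

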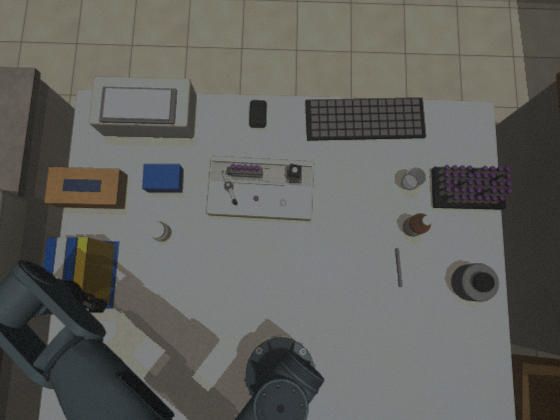

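View pics/side0.png

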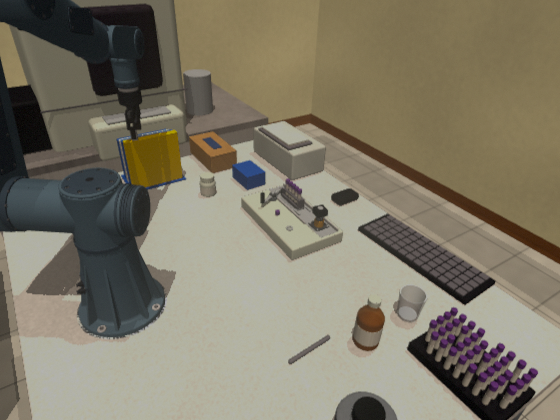

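Run:
```python
from h import *
crop('top0',200,145,325,230,6,'ct'); crop('side0',235,165,350,260,6,'cs')
```

```text
(no output)
```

View pics/ct.png

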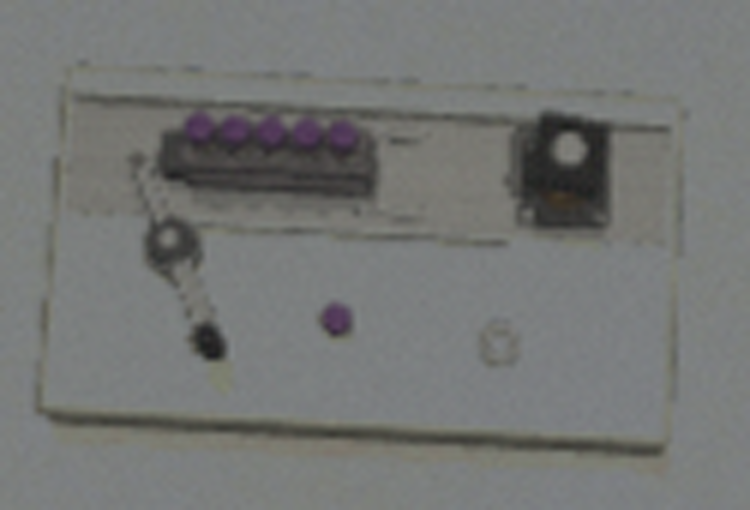

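View pics/cs.png

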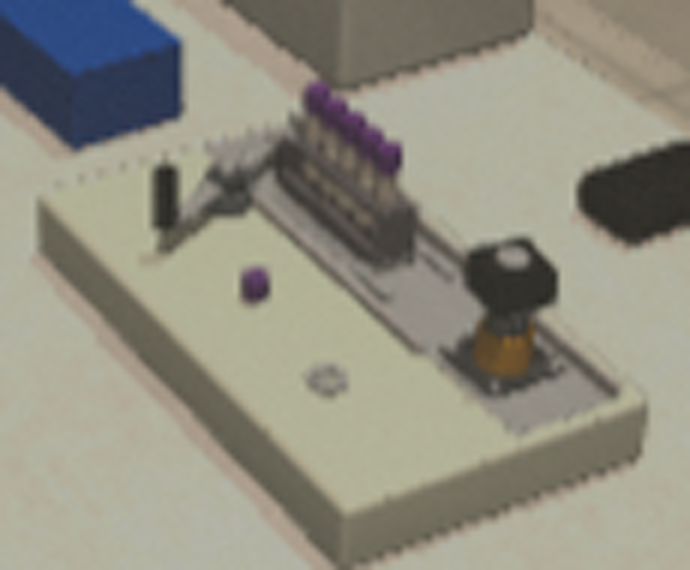

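Run:
```python
from h import *
c=load('top0'); s=load('side0')
T=lambda u,v,z=None: pt(c,200+(u+.5)/6-.5,145+(v+.5)/6-.5,z).round(4)
S=lambda u,v,z=None: pt(s,235+(u+.5)/6-.5,165+(v+.5)/6-.5,z).round(4)
cs=[T(*p,.045) for p in((67,70),(683,112),(662,440),(42,410))]
for p in cs: print(p)
print('cen',np.mean(cs,0)); 
e=(cs[0]-cs[1])+(cs[3]-cs[2]); print('yaw', np.arctan2(-e[0],e[1]))
e=(cs[0]-cs[3])+(cs[1]-cs[2]); print('yaw', np.arctan2(e[1],e[0]))
print('knob topcam button',T(570,147,.118),T(570,147)); print('side',S(514,258,.118),S(514,258))
for p in((543,112),(610,120),(607,187)):print('knob corner',T(*p,.115),T(*p))
print('post',T(206,335,.103),T(206,335),'side',S(166,168,.103),S(166,168))
print('hub',T(170,237,.071),'side',S(236,178,.071))
print('cap',T(336,316,.061),S(255,275,.061)); print('washer',T(498,343,.05),S(327,378,.05))
print('tubes',[T(*p,.121) for p in((199,125),(343,133))])
# pointcloud fit: knob top
for n,d in(('top',c),('side',s)):
    v,u=np.mgrid[0:420,0:560]; D=d['depth']; P=np.stack([(u-d['cx'])/d['fx']*D,(v-d['cy'])/d['fy']*D,D],-1)@d['world_from_camera'][:3,:3].T+d['world_from_camera'][:3,3]
    m=(np.hypot(P[...,0]-.62,P[...,1]+.02)<.06)&(P[...,2]>.09)&(D>0)
    print(n,m.sum(),P[m].mean(0),P[m].min(0),P[m].max(0))
```

```text
[0.6997 0.2522 0.045 ]
[ 0.6846 -0.0948  0.045 ]
[ 0.4971 -0.0852  0.045 ]
[0.5054 0.2555 0.045 ]
cen [0.5967   0.081925 0.045   ]
yaw -0.034013342192598085
yaw -0.033774474991482006
knob topcam button [ 0.6413 -0.0292  0.118 ] [ 0.6416 -0.0292  0.1171]
side [ 0.6369 -0.0366  0.118 ] [ 0.6376 -0.0358  0.1173]
knob corner [ 0.6611 -0.0145  0.115 ] [ 0.6829 -0.016   0.0435]
knob corner [ 0.6577 -0.0503  0.115 ] [ 0.6774 -0.0535  0.0495]
knob corner [ 0.6207 -0.0493  0.115 ] [ 0.6393 -0.0526  0.0472]
post [0.5377 0.1609 0.103 ] [0.5376 0.1608 0.1036] side [0.5366 0.1556 0.103 ] [0.536  0.1546 0.1037]
hub [0.5983 0.1865 0.071 ] side [0.5935 0.1694 0.071 ]
cap [0.5587 0.0953 0.061 ] [0.556  0.0897 0.061 ]
washer [0.5482 0.0063 0.05  ] [ 5.449e-01 -2.000e-04  5.000e-02]
tubes [array([0.6472, 0.1674, 0.121 ]), array([0.6449, 0.0912, 0.121 ])]
top 149 [ 0.63853601 -0.02920512  0.1135093 ] [ 0.61985483 -0.04973481  0.09503955] [ 0.65978436 -0.0085517   0.12184913]
side 160 [ 0.63535826 -0.03691813  0.10790616] [ 0.61743173 -0.05484024  0.09136934] [ 0.65919036 -0.01014993  0.11814189]
```

```bash
cat >> h.py <<'E'
from scipy.spatial.transform import Rotation as R
def st():
    o=ctrl.get_obs(); w,x,y,z=o['eef_rot']; M=R.from_quat([x,y,z,w]).as_matrix()
    print('t',round(o['time_s'],2),'pos',o['eef_pos'].round(4),'F',o['wrist_force'].round(1),'T',o['torque'].round(2),'op',round(float(o['opening']),3),'q6',round(float(o['q'][5]),3))
    print(' yaw_y',round(np.degrees(np.arctan2(M[1,1],M[0,1])),2),'x',M[:,0].round(3),'y',M[:,1].round(3),'z',M[:,2].round(3)); return o,M
def to(p):
    o,M=st(); d=np.array(p)-o['eef_pos']; print(' tool shift mm',(M.T@d*1000).round(1))
E
python3 - <<'E'
from h import *
to([.533,.125,.18])
E
```

```text
t 0.1 pos [0.2388 0.5226 0.2415] F [-0.5  0.2 -0.3] T [ 0.01 -0.05 -0.01] op 0.998 q6 -0.206
 yaw_y 65.43 x [-0.001 -0.001 -1.   ] y [ 0.416  0.909 -0.002] z [ 0.909 -0.416 -0.   ]
 tool shift mm [  61.7 -239.1  432.9]
```

Call:
drive_tool:
  increments:
    - [0,0,0,-8.2,0,0,-1]
    - [0,0,0,-8.2,0,0,-1]
    - [0,0,0,-8.2,0,0,-1]
    - [0,-0.045,0.035,0,0,0,-1]
    - [0,-0.045,0.035,0,0,0,-1]
    - [0,-0.045,0.035,0,0,0,-1]
    - [0,-0.045,0.035,0,0,0,-1]
    - [0,-0.045,0.035,0,0,0,-1]
    - [0,-0.045,0.035,0,0,0,-1]
    - [0,-0.045,0.035,0,0,0,-1]

```text
time_s: 1.35
eef_pos: [0.4849, 0.2064, 0.2421]
eef_rot: [0.707, -0.0, 0.707, 0.0]
wrist_force: [0.6, 0.7, -1.3]
opening: 0.006
```

Run:
```python
from h import *
to([.535,.115,.15])
```

```text
t 1.35 pos [0.4849 0.2064 0.2421] F [ 0.6  0.7 -1.3] T [-0.04 -0.07  0.05] op 0.006 q6 -1.394
 yaw_y 90.03 x [-0.  0. -1.] y [-0.  1.  0.] z [ 1.  0. -0.]
 tool shift mm [ 92.  -91.5  50. ]
```

Call:
drive_tool:
  increments:
    - [0,-0.05,0.025,0,0,0,-1]
    - [0.03,-0.042,0.025,0,0,0,-1]
    - [0.04,0,0,0,0,0,-1]
    - [0.022,0,0,0,0,0,-1]
    - [0,0,0,0,0,0,-1]

```text
time_s: 1.98
eef_pos: [0.5325, 0.1159, 0.148]
eef_rot: [0.705, -0.0, 0.709, 0.0]
wrist_force: [-0.1, 0.5, 0.5]
opening: 0.003
```

Run:
```python
from h import *
st()
snap('top','top1');snap('side','side1')
crop('top1',200,145,325,230,6,'ct1'); crop('side1',215,110,350,260,4,'cs1')
```

```text
t 1.98 pos [0.5325 0.1159 0.148 ] F [-0.1  0.5  0.5] T [0.04 0.05 0.01] op 0.003 q6 -1.575
 yaw_y 90.01 x [-0.005  0.    -1.   ] y [-0.  1.  0.] z [ 1.     0.    -0.005]
```

View pics/ct1.png

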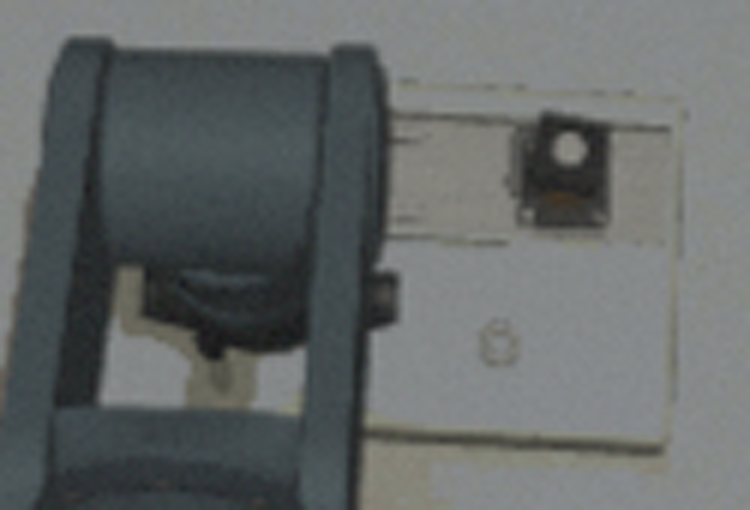

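View pics/cs1.png

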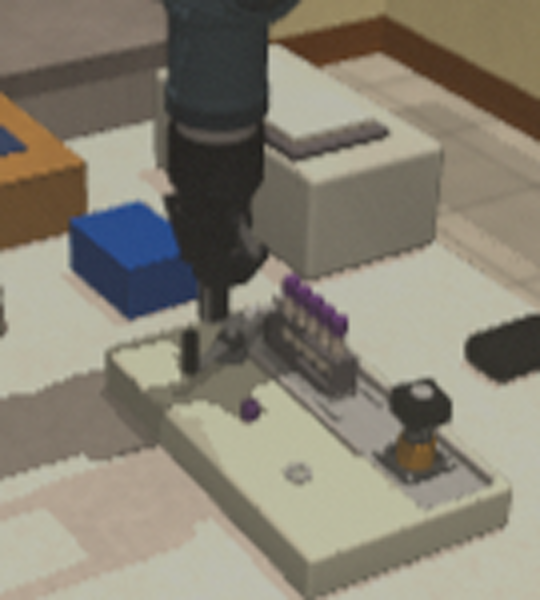

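Run:
```python
from h import *
c=load('side1'); W=np.linalg.inv(c['world_from_camera'])
def pr(p):
    q=W[:3,:3]@p+W[:3,3]; return c['fx']*q[0]/q[2]+c['cx'],c['fy']*q[1]/q[2]+c['cy'],q[2]
for z in (.137,.15,.165):
    u,v,d=pr(np.array([.5325,.116,z])); print(u,v,d,'crop',(u-215)*4,(v-110)*4)
print(pt(c,268,184),pt(c,268,187))
crop('side1',245,150,290,215,10,'cs1b')
```

```text
267.43946858995395 189.57580798500953 1.360037135748288 crop 209.7578743598158 318.30323194003813
267.49482359349014 186.1909339357206 1.3526311480425046 crop 209.97929437396056 304.76373574288243
267.5594527623498 182.23895882010302 1.3440857776127544 crop 210.23781104939917 288.9558352804121
[0.5264292  0.10347401 0.16650559] [0.52717105 0.10433827 0.15453763]
```

View pics/cs1b.png

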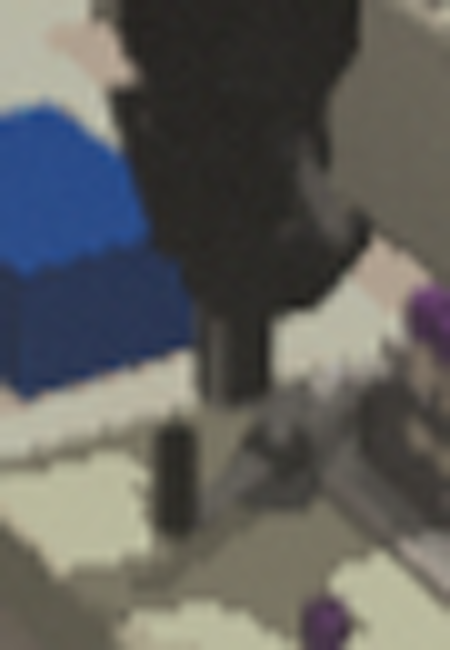

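Call:
drive_tool:
  increments:
    - [0.025,0,0.002,0,0,0,-1]
    - [0.025,0,0,0,0,0,-1]
    - [0.014,0,0,0,0,0,-1]
    - [0,0.008,0,0,0,0,-1]
    - [0,0,0,0,0,0,-1]

```text
time_s: 2.7
eef_pos: [0.5372, 0.1249, 0.0876]
eef_rot: [0.708, -0.0, 0.706, 0.001]
wrist_force: [1.0, 0.6, -0.1]
opening: 0.001
```

Call:
drive_tool:
  increments:
    - [0,0.008,0,0,0,0,-1]
    - [0,0.008,0,0,0,0,-1]
    - [0,0,0,0,0,0,-1]

```text
time_s: 3.08
eef_pos: [0.5365, 0.1407, 0.0867]
eef_rot: [0.707, -0.001, 0.707, 0.0]
wrist_force: [0.1, -1.3, 1.3]
opening: -0.0
```

Call:
drive_tool:
  increments:
    - [0,0.01,0,0,0,0,-1]
    - [0,0.01,0,0,0,0,-1]
    - [0,0,0,0,0,0,-1]

```text
time_s: 3.45
eef_pos: [0.5355, 0.1607, 0.0858]
eef_rot: [0.707, -0.001, 0.708, 0.0]
wrist_force: [-1.2, -3.1, -1.1]
opening: -0.001
```

Call:
drive_tool:
  increments:
    - [0,0.008,0,0,0,0,-1]
    - [0,0.008,0,0,0,0,-1]
    - [0,0,0,0,0,0,-1]

```text
time_s: 3.82
eef_pos: [0.5358, 0.1762, 0.0859]
eef_rot: [0.707, -0.0, 0.707, 0.0]
wrist_force: [-2.5, -3.4, -0.6]
opening: 0.003
```

Call:
drive_tool:
  increments:
    - [0,0.007,0,0,0,0,-1]
    - [0,0.006,0,0,0,0,-1]
    - [0,0,0,0,0,0,-1]

```text
time_s: 4.2
eef_pos: [0.5373, 0.1886, 0.0863]
eef_rot: [0.708, -0.0, 0.706, -0.0]
wrist_force: [3.1, -4.6, -1.6]
opening: -0.002
```

Run:
```python
from h import *
st()
```

```text
t 4.2 pos [0.5373 0.1886 0.0863] F [ 3.1 -4.6 -1.6] T [-0.76 -0.27 -0.01] op -0.002 q6 -1.441
 yaw_y 90.02 x [ 0.002 -0.001 -1.   ] y [-0.     1.    -0.001] z [1.    0.    0.002]
```

Call:
drive_tool:
  increments:
    - [0,0.004,0,0,0,0,-1]
    - [0,0,0,0,0,0,-1]

```text
time_s: 4.45
eef_pos: [0.5379, 0.1921, 0.0865]
eef_rot: [0.708, -0.0, 0.706, -0.0]
wrist_force: [3.1, -5.2, -3.4]
opening: -0.0
```

Call:
drive_tool:
  increments:
    - [0,0.003,0,0,0,0,-1]
    - [0,0,0,0,0,0,-1]

```text
time_s: 4.7
eef_pos: [0.5384, 0.1948, 0.0867]
eef_rot: [0.709, -0.0, 0.706, -0.001]
wrist_force: [4.6, -7.2, -3.7]
opening: -0.001
```

Call:
drive_tool:
  increments:
    - [0,0.002,0,0,0,0,-1]
    - [0,0,0,0,0,0,-1]

```text
time_s: 4.95
eef_pos: [0.5387, 0.1959, 0.0867]
eef_rot: [0.709, -0.001, 0.705, -0.001]
wrist_force: [5.6, -9.2, -4.3]
opening: 0.003
```

Call:
drive_tool:
  increments:
    - [0,0.002,0,0,0,0,-1]
    - [0,0,0,0,0,0,-1]

```text
time_s: 5.2
eef_pos: [0.5388, 0.1964, 0.0866]
eef_rot: [0.709, -0.002, 0.706, -0.002]
wrist_force: [5.4, -16.5, -3.3]
opening: 0.001
```

Call:
drive_tool:
  increments:
    - [0,0.002,0,0,0,0,-1]
    - [0,0,0,0,0,0,-1]
    - [0,0,0,0,0,0,-1]

```text
time_s: 5.58
eef_pos: [0.5389, 0.1969, 0.0866]
eef_rot: [0.708, -0.002, 0.706, -0.003]
wrist_force: [5.8, -23.6, -2.8]
opening: -0.001
```

Run:
```python
from h import *
st()
snap('side','side2')
crop('side2',215,130,350,260,4,'cs2')
```

```text
t 5.58 pos [0.5389 0.1969 0.0866] F [  5.8 -23.6  -2.8] T [-3.65 -0.75 -0.08] op -0.001 q6 -1.418
 yaw_y 89.97 x [ 0.004 -0.007 -1.   ] y [ 0.001  1.    -0.007] z [ 1.    -0.001  0.004]
```

View pics/cs2.png

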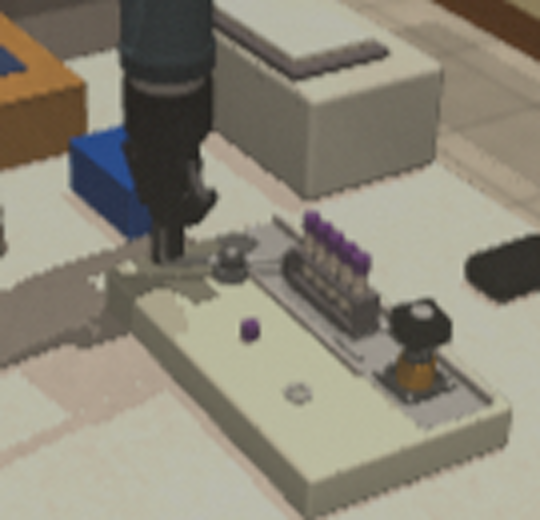

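Lever is at its hard stop (24 N, no more travel) and the shuttle moved. Now I'll back off.

Call:
drive_tool:
  increments:
    - [0,-0.015,0,0,0,0,-1]
    - [0,-0.015,0,0,0,0,-1]
    - [0,-0.015,0,0,0,0,-1]
    - [0,-0.015,0,0,0,0,-1]
    - [0,-0.02,0,0,0,0,-1]
    - [-0.04,0,0,0,0,0,-1]
    - [-0.05,0,0,0,0,0,-1]
    - [0,0,0,0,0,0,-1]

```text
time_s: 6.62
eef_pos: [0.5394, 0.1217, 0.1811]
eef_rot: [0.71, 0.0, 0.704, 0.0]
wrist_force: [-0.6, -0.9, -0.8]
opening: 0.0
```

Run:
```python
from h import *
to([.638,-.032,.19])
snap('side','side3')
crop('side3',215,130,350,260,4,'cs3')
```

```text
t 6.62 pos [0.5394 0.1217 0.1811] F [-0.6 -0.9 -0.8] T [ 0.03 -0.01 -0.02] op 0.0 q6 -1.564
 yaw_y 90.02 x [ 0.009  0.    -1.   ] y [-0.  1.  0.] z [1.    0.    0.009]
 tool shift mm [  -8.1 -153.7   98.6]
```

View pics/cs3.png

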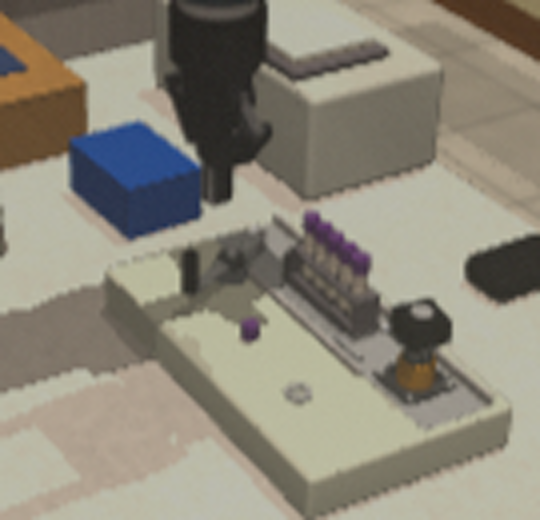

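Call:
drive_tool:
  increments:
    - [-0.02,-0.03,-0.05,0,0,0,-1]
    - [-0.02,-0.03,-0.05,0,0,0,-1]
    - [0,-0.045,0,0,0,0,0]
    - [0,-0.045,0,0,0,0,1]
    - [0,0,0,10,0,0,1]
    - [0,0,0,10,0,0,1]
    - [0,0,0,10,0,0,1]
    - [0,0,0,10,0,0,1]
    - [0,0,0,10,0,0,1]
    - [0,0,0,10,0,0,1]

```text
time_s: 7.92
eef_pos: [0.4353, -0.0278, 0.2146]
eef_rot: [0.61, 0.355, 0.613, -0.355]
wrist_force: [1.1, 0.9, 0.2]
opening: 0.998
```

Run:
```python
from h import *
to([.638,-.032,.18])
snap('top','top4');snap('side','side4')
crop('top4',200,145,325,230,6,'ct4'); crop('side4',300,190,340,235,14,'cs4')
```

```text
t 7.92 pos [ 0.4353 -0.0278  0.2146] F [1.1 0.9 0.2] T [ 0.03  0.   -0.04] op 0.998 q6 -0.856
 yaw_y 29.71 x [-0.003  0.001 -1.   ] y [ 0.869  0.496 -0.002] z [ 0.496 -0.869 -0.002]
 tool shift mm [ 34.1 174.  104.2]
```

View pics/ct4.png

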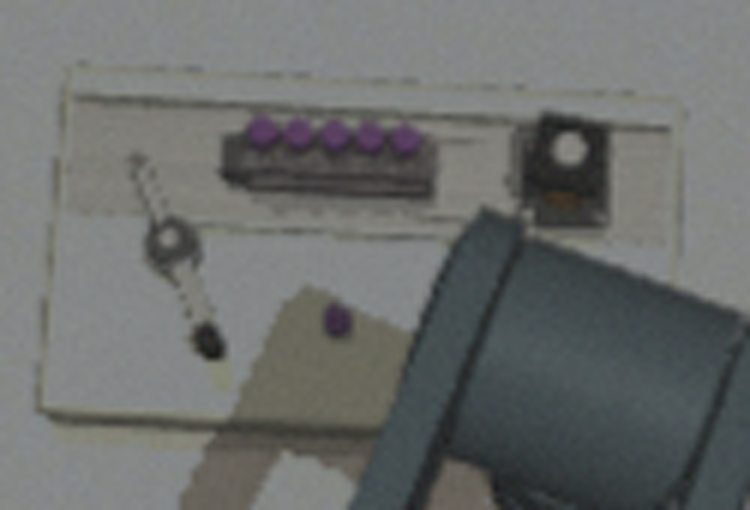

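View pics/cs4.png

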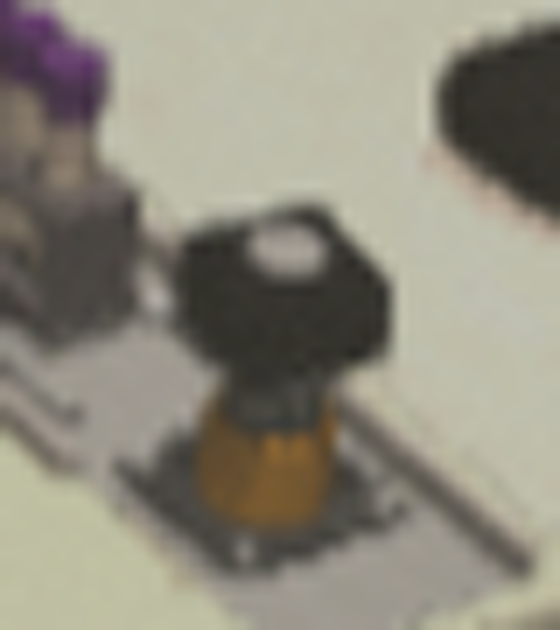

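Run:
```python
from h import *
c=load('top4');c0=load('top0')
def T(c,u,v,z=None): return pt(c,200+(u+.5)/6-.5,145+(v+.5)/6-.5,z)
def cent(c,lo,hi):
    im=c['img'].astype(int); m=(im[...,0]>im[...,1]+15)&(im[...,2]>im[...,1]+15)
    v,u=np.nonzero(m); k=(v>155)&(v<180)&(u>220)&(u<285); return u[k],v[k]
for cc in(c0,c):
    u,v=cent(cc,0,0); print(u.min(),u.max(),v.min(),v.max(),len(u)); 
k=T(c,570,147,.118); b=[T(c,x,y,.121) for x,y in((262,130),(299,133),(335,134),(370,136),(406,138))]
b0=[T(c0,x,y,.121) for x,y in((199,125),(235,130),(272,131),(307,132),(343,133))]
print(k,[ (np.linalg.norm((x-k)[:2])*1000).round(1) for x in b],[ (np.linalg.norm((x-k)[:2])*1000).round(1) for x in b0])
print('shuttle right face', T(c,436,170,.09),T(c0,376,170,.09))
s=load('side4'); s0=load('side0')
for q in(s0,s):
    u,v=None,None
    im=q['img'].astype(int); m=(im[...,0]>im[...,1]+25)&(im[...,2]>im[...,1]+25); v,u=np.nonzero(m); kk=(u>270)&(u<315)&(v>170)&(v<205); print(u[kk].min(),u[kk].max(),v[kk].min(),v[kk].max())
crop('side4',270,170,340,245,8,'cs4b'); crop('side0',270,170,340,245,8,'cs0b')
```

```text
231 258 164 168 66
242 269 165 169 69
[ 0.64131539 -0.02917798  0.118     ] [np.float64(163.3), np.float64(143.7), np.float64(124.6), np.float64(106.1), np.float64(87.0)] [np.float64(196.7), np.float64(177.5), np.float64(158.0), np.float64(139.5), np.float64(120.4)]
shuttle right face [0.63461071 0.04220677 0.09      ] [0.63374621 0.0746318  0.09      ]
287 301 179 190
292 306 183 195
```

View pics/cs4b.png

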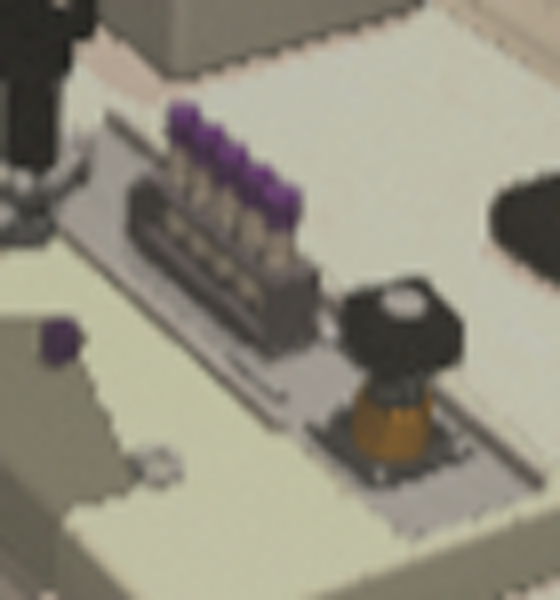

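View pics/cs0b.png

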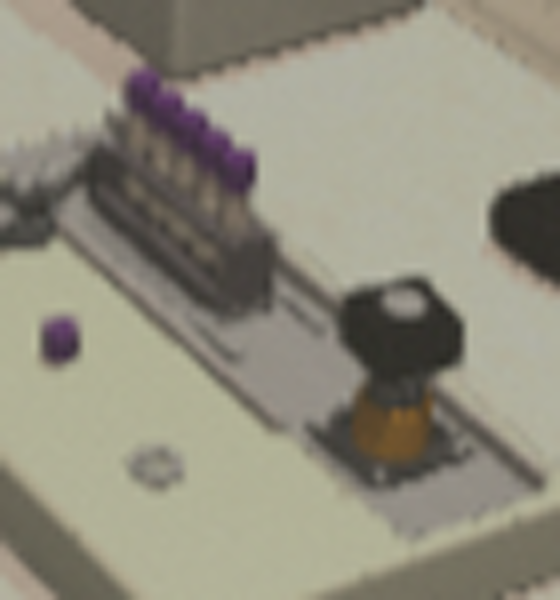

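Run:
```python
from h import *
s=load('side4');c=load('top4')
S=lambda u,v,z=None: pt(s,270+(u+.5)/8-.5,170+(v+.5)/8-.5,z).round(4)
b=S(405,300,.118); print('button',b,S(405,300))
for p in((283,190),(183,106)): print(S(*p,.121),S(*p),np.linalg.norm(b-S(*p,.121)))
print('tine tip',S(288,402,.055),S(288,402),'boss',S(392,450,.05),S(392,450),'plate corner left',S(308,428,.047),'front',S(372,488,.047))
T=lambda u,v,z=None: pt(c,200+(u+.5)/6-.5,145+(v+.5)/6-.5,z).round(4)
print('top tine tips',T(480,140,.055),T(480,140),T(485,215,.055),T(485,215),'plate',T(515,222,.047),T(608,227,.047))
print('slab corners', T(67,70,.045),T(683,105,.045))
crop('top4',260,155,310,190,15,'ct4b')
# heights map around shuttle-boss
d=c['depth']; 
for v in range(164,184,2): print(v,[int(1000*pt(c,u,v)[2]) for u in range(266,304,2)])
```

```text
button [ 0.6386 -0.0341  0.118 ] [ 0.641  -0.0314  0.1156]
[0.6425 0.0547 0.121 ] [0.6466 0.0599 0.1169] 0.08893621309680326
[0.6456 0.1332 0.121 ] [0.6436 0.1304 0.1229] 0.16747325159559062
tine tip [0.6125 0.0023 0.055 ] [0.6232 0.0158 0.0429] boss [ 0.6337 -0.0414  0.05  ] [ 0.6346 -0.0404  0.0491] plate corner left [ 0.6158 -0.0081  0.047 ] front [ 0.6135 -0.0549  0.047 ]
top tine tips [0.6623 0.019  0.055 ] [0.6629 0.019  0.0528] [0.6193 0.0152 0.055 ] [0.4907 0.0139 0.5502] plate [ 0.6178 -0.0016  0.047 ] [ 0.6163 -0.0535  0.047 ]
slab corners [0.6997 0.2522 0.045 ] [ 0.6887 -0.0947  0.045 ]
164 [44, 46, 45, 45, 46, 53, 55, 56, 54, 60, 60, 59, 114, 117, 112, 113, 56, 55, 55]
166 [125, 121, 51, 42, 44, 46, 50, 44, 44, 49, 42, 48, 116, 118, 116, 114, 114, 117, 47]
168 [123, 119, 85, 82, 44, 54, 50, 52, 50, 51, 41, 53, 113, 117, 118, 117, 119, 114, 43]
170 [109, 114, 88, 85, 43, 44, 50, 39, 48, 44, 50, 49, 117, 110, 118, 110, 111, 113, 47]
172 [82, 89, 90, 78, 45, 50, 43, 43, 42, 41, 50, 49, 115, 114, 117, 117, 114, 107, 44]
174 [80, 84, 86, 65, 45, 50, 45, 45, 54, 43, 46, 109, 113, 116, 115, 111, 118, 48, 50]
176 [63, 59, 62, 49, 48, 48, 51, 46, 42, 46, 48, 51, 58, 95, 104, 112, 114, 47, 44]
178 [40, 44, 44, 51, 48, 43, 40, 47, 47, 49, 43, 49, 42, 60, 67, 65, 48, 50, 40]
180 [46, 42, 49, 49, 49, 48, 50, 550, 543, 42, 47, 52, 46, 42, 43, 49, 54, 54, 44]
182 [41, 43, 48, 42, 48, 43, 543, 554, 554, 549, 549, 43, 49, 48, 49, 49, 52, 47, 41]
```

View pics/ct4b.png

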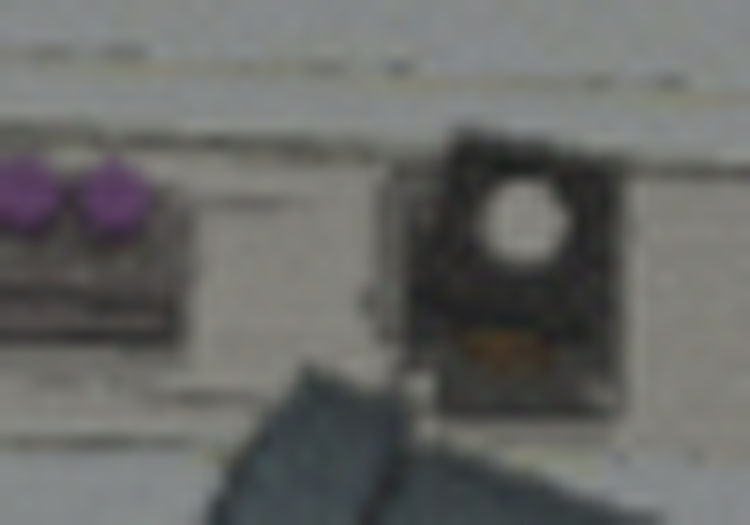

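Run:
```python
from h import *
a=load('side2')['img'].astype(np.float32); b=load('side4')['img'].astype(np.float32)
for nm in ('side2','side3','side4','side0'):
    im=load(nm)['img'].astype(float); w=np.clip((im[...,0]+im[...,2])/2-im[...,1]-8,0,None)[172:205,282:312]
    v,u=np.mgrid[172:205,282:312]; print(nm,(w*u).sum()/w.sum(),(w*v).sum()/w.sum())
crop('side2',250,165,330,245,7,'cs2b')
```

```text
side2 298.914238410596 189.8
side3 298.84615384615387 189.76217948717948
side4 298.9204614450516 189.84395871281117
side0 293.4031971580817 185.22877442273534
```

View pics/cs2b.png

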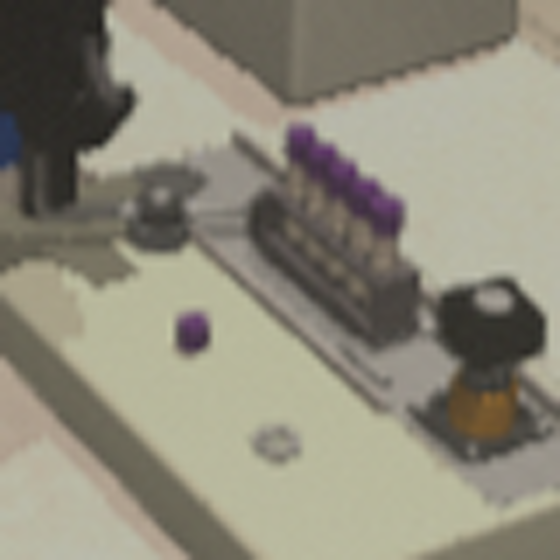

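Run:
```python
from h import *
s=load('side0')
a=pt(s,293.40,185.23,.117);b=pt(s,298.92,189.84,.117); print(a,b,b-a)
P=lambda u,v,z: pt(s,250+(u+.5)/7-.5,165+(v+.5)/7-.5,z)
h=P(160,190,.071); t=P(248,220,.058); print('hub',h,'tail',t,t-h,np.degrees(np.arctan2(*(t-h)[[1,0]])))
```

```text
[0.64314253 0.12333272 0.117     ] [0.6419436  0.08844994 0.117     ] [-1.19892950e-03 -3.48827814e-02  1.11022302e-16]
hub [0.59812324 0.18660445 0.071     ] tail [0.63306009 0.15672096 0.058     ] [ 0.03493685 -0.02988349 -0.013     ] -40.54226385771925
```

Run:
```python
from h import *
def lab(t,u0,v0,u1,v1): 
    im=cv2.imread(f'pics/{t}.png')[v0:v1,u0:u1].astype(np.float32); return im
o=[]
for a,b,r in(('top0','top4',(265,155,310,190)),('side0','side3',(290,190,345,245))):
    A,B=lab(a,*r),lab(b,*r); D=np.clip(128+(B-A)*3,0,255)
    k=5
    for X in(A,B):
        X=np.clip((X-X.min())*255/(np.percentile(X,98)-X.min()),0,255); o.append(cv2.resize(X,(260,260),interpolation=cv2.INTER_CUBIC))
    o.append(cv2.resize(D,(260,260),interpolation=cv2.INTER_CUBIC))
cv2.imwrite('pics/diff.png',np.vstack([np.hstack(o[:3]),np.hstack(o[3:])]))
```

```text
[ WARN:0@0.431] global loadsave.cpp:1063 imwrite_ Unsupported depth image for selected encoder is fallbacked to CV_8U.
```

View pics/diff.png

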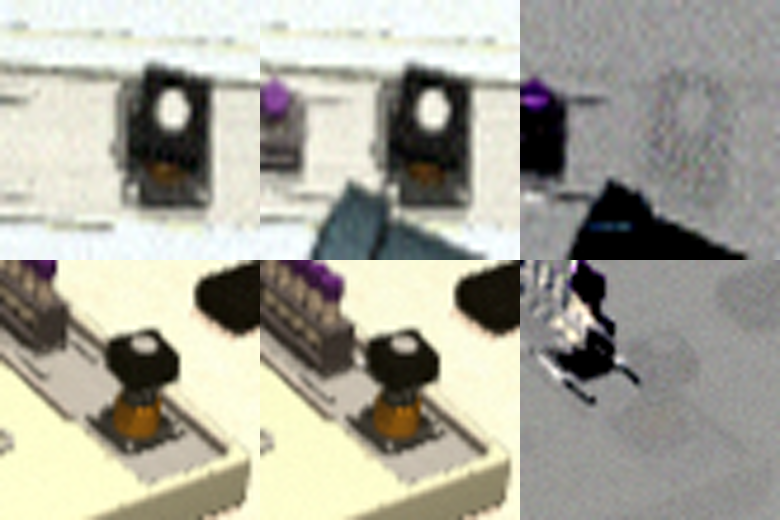

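Call:
drive_tool:
  increments:
    - [0,0,0,10.7,0,0,1]
    - [0,0,0,10.7,0,0,1]
    - [0,0,0,10.3,0,0,1]
    - [0,0.05,0,0,0,0,1]
    - [0,0.05,0,0,0,0,1]
    - [0,0.05,0,0,0,0,1]
    - [0,0.05,0,0,0,0,1]
    - [0.03,0,0,0,0,0,1]
    - [0.01,0,0,0,0,0,1]
    - [0,0,0,0,0,0,1]

```text
time_s: 9.28
eef_pos: [0.6349, -0.0336, 0.1747]
eef_rot: [-0.492, -0.506, -0.494, 0.507]
wrist_force: [-0.2, 0.3, 0.9]
opening: 0.999
```

Run:
```python
from h import *
to([.638,-.032,.165])
snap('side','side5')
crop('side5',285,150,345,230,7,'cs5')
c=load('side5'); W=np.linalg.inv(c['world_from_camera'])
o=ctrl.get_obs()
for p in (o['eef_pos'],o['eef_pos']+[0,0,-.01],[.638,-.032,.118]):
    q=W[:3,:3]@p+W[:3,3]; u,v=c['fx']*q[0]/q[2]+c['cx'],c['fy']*q[1]/q[2]+c['cy']; print(u,v,(u-285)*7,(v-150)*7)
```

```text
t 9.28 pos [ 0.6349 -0.0336  0.1747] F [-0.2  0.3  0.9] T [-0.   -0.02  0.05] op 0.999 q6 -0.212
 yaw_y -1.58 x [-0.003  0.001 -1.   ] y [ 1.    -0.028 -0.003] z [-0.028 -1.    -0.001]
 tool shift mm [ 9.7  3.1 -1.7]
320.99301393965936 191.73929888823722 251.95109757761554 292.1750922176605
320.7112947810545 194.46539787106215 249.97906346738154 311.2577850974351
319.6325034527265 206.79780199507442 242.42752416908547 397.58461396552093
```

View pics/cs5.png

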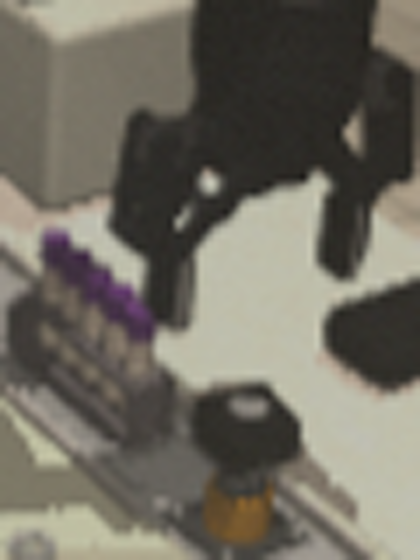

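Call:
drive_tool:
  increments:
    - [0.03,0.003,-0.0015,0,0,0,1]
    - [0.03,0,0,0,0,0,1]
    - [0.02,0,0,0,0,0,1]
    - [0.009,0,0,0,0,0,1]
    - [0,0,0,0,0,0,1]

```text
time_s: 9.95
eef_pos: [0.6394, -0.0324, 0.0875]
eef_rot: [0.493, 0.507, 0.493, -0.507]
wrist_force: [-0.8, 0.0, 0.0]
opening: 1.0
```

Call:
drive_tool:
  increments:
    - [0,0,0,0,0,0,0.2]
    - [0,0,0,0,0,0,0.2]

```text
time_s: 10.2
eef_pos: [0.64, -0.0325, 0.0884]
eef_rot: [0.493, 0.508, 0.492, -0.507]
wrist_force: [0.1, 0.1, -0.2]
opening: 0.612
```

Run:
```python
from h import *
to([.638,-.032,.086])
snap('side','side6')
crop('side6',285,150,345,230,7,'cs6')
```

```text
t 10.2 pos [ 0.64   -0.0325  0.0884] F [ 0.1  0.1 -0.2] T [ 0.06  0.01 -0.03] op 0.612 q6 -0.207
 yaw_y -1.66 x [ 0.002 -0.    -1.   ] y [ 1.    -0.029  0.002] z [-0.029 -1.     0.   ]
 tool shift mm [ 2.4 -2.1 -0.5]
```

View pics/cs6.png

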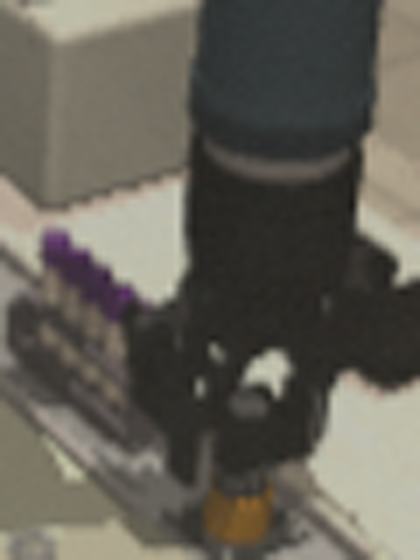

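Call:
drive_tool:
  increments:
    - [0,0,0,0,0,0,-0.02]
    - [0,0,0,0,0,0,-0.02]
    - [0,0,0,0,0,0,-0.02]

```text
time_s: 10.62
eef_pos: [0.6398, -0.0324, 0.0877]
eef_rot: [0.493, 0.507, 0.492, -0.507]
wrist_force: [2.2, 0.3, 0.6]
opening: 0.493
```

Call:
drive_tool:
  increments:
    - [0,0,0,0,0,0,-0.2]
    - [0,0,0,0,0,0,-0.3]
    - [0,0,0,0,0,0,-0.3]

```text
time_s: 11.0
eef_pos: [0.6402, -0.0324, 0.088]
eef_rot: [0.493, 0.508, 0.492, -0.507]
wrist_force: [4.5, 0.2, 5.3]
opening: 0.454
```

Run:
```python
from h import *
st()
```

```text
t 11.0 pos [ 0.6402 -0.0324  0.088 ] F [4.5 0.2 5.3] T [ 0.06 -0.63  0.04] op 0.454 q6 -0.207
 yaw_y -1.67 x [ 0.002 -0.    -1.   ] y [ 1.    -0.029  0.002] z [-0.029 -1.     0.   ]
```

Call:
drive_tool:
  increments:
    - [0,0.0013,0,0,0,0,-0.3]
    - [0,0,0,0,0,0,-0.04]
    - [0,0,0,0,0,0,-0.04]

```text
time_s: 11.38
eef_pos: [0.6399, -0.0322, 0.0866]
eef_rot: [-0.492, -0.507, -0.493, 0.508]
wrist_force: [0.5, 0.3, 0.5]
opening: 0.481
```

```bash
cat >> h.py <<'E'
def look(tag):
    o,M=st(); snap('side',tag); crop(tag,300,190,340,230,12,'c'+tag)
E
python3 - <<'E'
from h import *
look('s7')
E
```

```text
t 11.38 pos [ 0.6399 -0.0322  0.0866] F [0.5 0.3 0.5] T [ 0.02 -0.18  0.01] op 0.481 q6 -0.206
 yaw_y -1.67 x [-0.002  0.    -1.   ] y [ 1.    -0.029 -0.002] z [-0.029 -1.    -0.   ]
```

View pics/cs7.png

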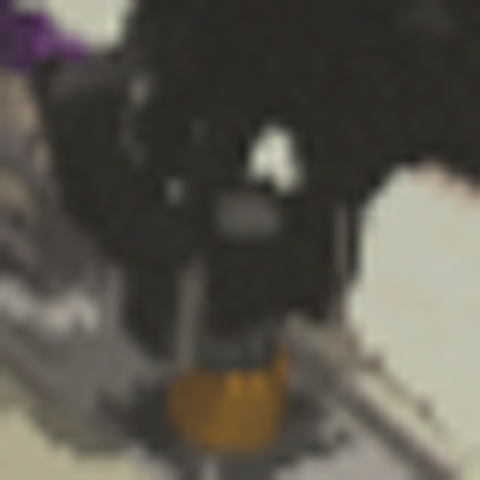

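Call:
drive_tool:
  increments:
    - [0,0,0,-10,0,0,-0.07]
    - [0,0,0,-10,0,0,-0.07]
    - [0,0,0,-10,0,0,-0.07]
    - [0,0,0,-5,0,0,-0.07]
    - [0,0,0,0,0,0,-0.07]

```text
time_s: 12.05
eef_pos: [0.6404, -0.0316, 0.0868]
eef_rot: [0.622, 0.336, 0.623, -0.336]
wrist_force: [2.9, 4.5, -0.4]
opening: 0.467
```

Run:
```python
from h import *
look('s8')
```

```text
t 12.05 pos [ 0.6404 -0.0316  0.0868] F [ 2.9  4.5 -0.4] T [ 0.56 -0.45 -0.03] op 0.467 q6 -0.816
 yaw_y 33.29 x [-0.     0.001 -1.   ] y [0.836 0.549 0.   ] z [ 0.549 -0.836 -0.001]
```

View pics/cs8.png

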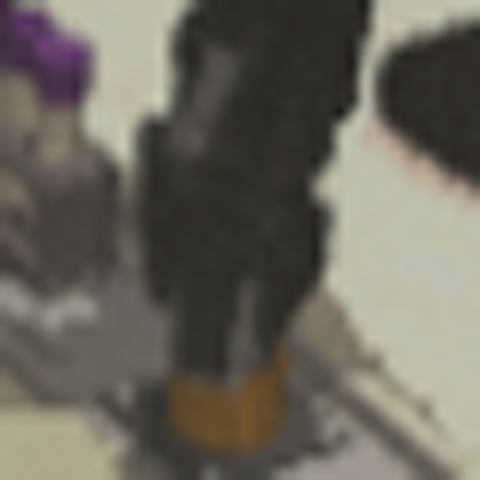

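Call:
drive_tool:
  increments:
    - [0,0.0012,0,0,0,0,-0.07]
    - [0,0,0,0,0,0,-0.3]
    - [0,0,0,0,0,0,-0.3]
    - [0,0,0,0,0,0,-0.3]

```text
time_s: 12.6
eef_pos: [0.6412, -0.0315, 0.0871]
eef_rot: [0.622, 0.336, 0.623, -0.336]
wrist_force: [-0.5, 3.1, 0.5]
opening: 0.44
```

Call:
drive_tool:
  increments:
    - [0.002,0,0,0,0,0,-0.3]
    - [0,0,0,0,0,0,-0.3]

```text
time_s: 12.85
eef_pos: [0.6413, -0.0315, 0.0866]
eef_rot: [0.622, 0.335, 0.623, -0.336]
wrist_force: [-5.2, 5.0, 10.5]
opening: 0.437
```

Call:
drive_tool:
  increments:
    - [0,0,0,-5,0,0,-0.3]
    - [0,0,0,-5,0,0,-0.3]
    - [0,0,0,0,0,0,-0.3]

```text
time_s: 13.22
eef_pos: [0.6414, -0.0315, 0.0867]
eef_rot: [0.649, 0.28, 0.65, -0.28]
wrist_force: [-5.5, 3.3, 10.8]
opening: 0.439
```

Run:
```python
from h import *
look('s9')
```

```text
t 13.22 pos [ 0.6414 -0.0315  0.0867] F [-5.5  3.3 10.8] T [0.84 0.86 0.09] op 0.439 q6 -0.991
 yaw_y 43.39 x [-0.  0. -1.] y [ 0.727  0.687 -0.   ] z [ 0.687 -0.727 -0.001]
```

View pics/cs9.png

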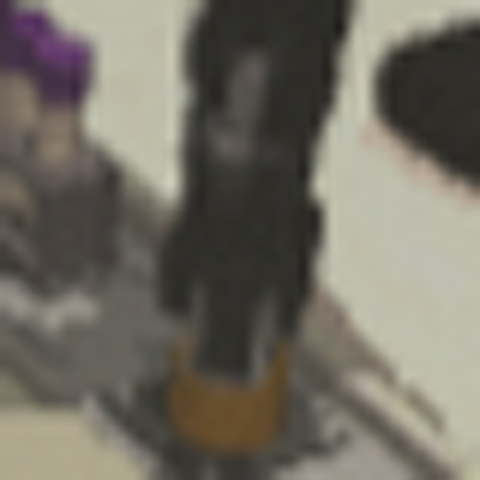

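Call:
drive_tool:
  increments:
    - [0,0,-0.0015,-5,0,0,-0.3]
    - [0,0,0,-5,0,0,-0.3]
    - [0,0,0,0,0,0,-0.3]

```text
time_s: 13.65
eef_pos: [0.6415, -0.0312, 0.0869]
eef_rot: [0.672, 0.222, 0.67, -0.222]
wrist_force: [-1.2, 2.8, 8.0]
opening: 0.444
```

Call:
drive_tool:
  increments:
    - [0,0,0,-5,0,0,-0.3]
    - [0,0,0,-5,0,0,-0.3]
    - [0,0,0,0,0,0,-0.3]

```text
time_s: 14.02
eef_pos: [0.6417, -0.0311, 0.0869]
eef_rot: [0.689, 0.163, 0.687, -0.163]
wrist_force: [0.5, 1.9, 7.7]
opening: 0.441
```

Call:
drive_tool:
  increments:
    - [0,0,0,-5,0,0,-0.3]
    - [0,0,0,-5,0,0,-0.3]
    - [0,0,0,0,0,0,-0.3]

```text
time_s: 14.4
eef_pos: [0.6418, -0.0309, 0.087]
eef_rot: [0.701, 0.102, 0.699, -0.102]
wrist_force: [-0.1, 3.3, 7.1]
opening: 0.436
```

Call:
drive_tool:
  increments:
    - [0,0,0,-5,0,0,-0.3]
    - [0,0,0,-5,0,0,-0.3]
    - [0,0,0,0,0,0,-0.3]

```text
time_s: 14.78
eef_pos: [0.6415, -0.0307, 0.0855]
eef_rot: [0.707, 0.041, 0.705, -0.041]
wrist_force: [4.1, 4.1, -1.9]
opening: 0.439
```

Run:
```python
from h import *
look('s10')
```

```text
t 14.78 pos [ 0.6415 -0.0307  0.0855] F [ 4.1  4.1 -1.9] T [ 0.49 -0.74  0.17] op 0.439 q6 -1.687
 yaw_y 83.35 x [ 0.002 -0.    -1.   ] y [0.116 0.993 0.   ] z [ 0.993 -0.116  0.002]
```

View pics/cs10.png

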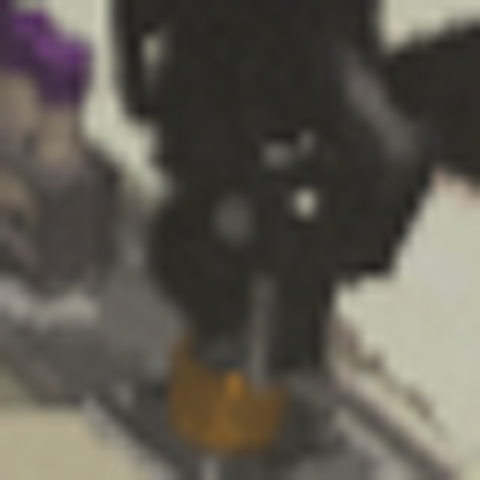

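Fz collapsed from +7 to −2 N and the hand sank 1.5 mm: the drop. I'll follow it down.

Call:
drive_tool:
  increments:
    - [0.002,0,0,0,0,0,-0.3]
    - [0,0,0,0,0,0,-0.3]

```text
time_s: 15.08
eef_pos: [0.6415, -0.0307, 0.0826]
eef_rot: [0.707, 0.041, 0.705, -0.041]
wrist_force: [9.6, 3.4, -7.2]
opening: 0.437
```

Call:
drive_tool:
  increments:
    - [0.002,0,0,0,0,0,-0.3]
    - [0,0,0,0,0,0,-0.3]

```text
time_s: 15.32
eef_pos: [0.6416, -0.0307, 0.0807]
eef_rot: [0.707, 0.041, 0.705, -0.041]
wrist_force: [8.0, 2.4, -5.1]
opening: 0.437
```

Call:
drive_tool:
  increments:
    - [0.002,0,0,0,0,0,-0.3]
    - [0,0,0,0,0,0,-0.3]

```text
time_s: 15.58
eef_pos: [0.6417, -0.0307, 0.0801]
eef_rot: [0.707, 0.041, 0.705, -0.041]
wrist_force: [3.4, 4.7, 3.1]
opening: 0.435
```

Call:
drive_tool:
  increments:
    - [0.0002,0,0,10,0,0,-0.3]
    - [0.0002,0,0,10,0,0,-0.3]
    - [0.0002,0,0,10,0,0,-0.3]
    - [0,0,0,0,0,0,-0.3]

```text
time_s: 16.08
eef_pos: [0.6414, -0.0312, 0.0795]
eef_rot: [0.672, 0.222, 0.671, -0.222]
wrist_force: [3.0, 0.3, 5.9]
opening: 0.433
```

Run:
```python
from h import *
st()
```

```text
t 16.07 pos [ 0.6414 -0.0312  0.0795] F [3.  0.3 5.9] T [ 0.26 -0.42 -0.14] op 0.433 q6 -1.164
 yaw_y 53.38 x [ 0.002 -0.001 -1.   ] y [0.597 0.803 0.   ] z [ 0.803 -0.597  0.002]
```

Going down the thread (0.6 mm in 30°), low torque. Continue to 180°.

Call:
drive_tool:
  increments:
    - [0.0002,0,0,10,0,0,-0.3]
    - [0.0002,0,0,10,0,0,-0.3]
    - [0.0002,0,0,10,0,0,-0.3]
    - [0.0002,0,0,10,0,0,-0.3]
    - [0.0002,0,0,10,0,0,-0.3]
    - [0.0002,0,0,10,0,0,-0.3]
    - [0.0002,0,0,10,0,0,-0.3]
    - [0,0,0,0,0,0,-0.3]

```text
time_s: 17.08
eef_pos: [0.6402, -0.0314, 0.0781]
eef_rot: [-0.423, -0.566, -0.423, 0.567]
wrist_force: [-3.3, -0.9, 8.8]
opening: 0.445
```

Run:
```python
from h import *
st()
```

```text
t 17.07 pos [ 0.6402 -0.0314  0.0781] F [-3.3 -0.9  8.8] T [ 0.08  0.47 -0.05] op 0.445 q6 0.056
 yaw_y -16.55 x [-0.001 -0.001 -1.   ] y [ 0.959 -0.285 -0.001] z [-0.285 -0.959  0.001]
```

Call:
drive_tool:
  increments:
    - [0.0002,0,0,10,0,0,-0.3]
    - [0.0002,0,0,10,0,0,-0.3]
    - [0.0002,0,0,10,0,0,-0.3]
    - [0.0002,0,0,10,0,0,-0.3]
    - [0.0002,0,0,10,0,0,-0.3]
    - [0.0002,0,0,10,0,0,-0.3]
    - [0.0002,0,0,10,0,0,-0.3]
    - [0.0002,0,0,10,0,0,-0.3]
    - [0,0,0,0,0,0,-0.3]

```text
time_s: 18.2
eef_pos: [0.6397, -0.0301, 0.0763]
eef_rot: [0.041, -0.705, 0.04, 0.707]
wrist_force: [-3.5, 4.8, 10.0]
opening: 0.436
```

Run:
```python
from h import *
look('s11')
```

```text
t 18.2 pos [ 0.6397 -0.0301  0.0763] F [-3.5  4.8 10. ] T [0.81 0.55 0.07] op 0.436 q6 1.453
 yaw_y -96.53 x [-0.002  0.001 -1.   ] y [-0.114 -0.994 -0.001] z [-0.994  0.114  0.002]
```

View pics/cs11.png

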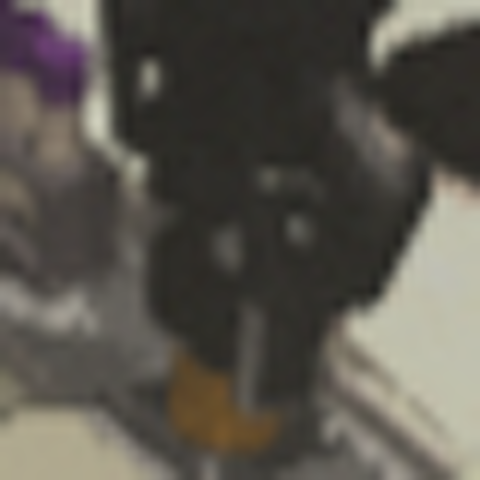

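Call:
drive_tool:
  increments:
    - [-0.002,0,0,0,0,0,-0.3]
    - [0,0,0,0,0,0,0.5]
    - [0,0,0,0,0,0,0.5]
    - [0,0,0,0,0,0,0.5]

```text
time_s: 18.75
eef_pos: [0.6404, -0.031, 0.0774]
eef_rot: [0.041, -0.706, 0.041, 0.706]
wrist_force: [-0.8, -0.5, 0.3]
opening: 0.75
```

Run:
```python
from h import *
look('s12')
```

```text
t 18.75 pos [ 0.6404 -0.031   0.0774] F [-0.8 -0.5  0.3] T [-0.02 -0.04 -0.03] op 0.75 q6 1.454
 yaw_y -96.65 x [-0.001 -0.    -1.   ] y [-0.116 -0.993  0.   ] z [-0.993  0.116  0.   ]
```

View pics/cs12.png

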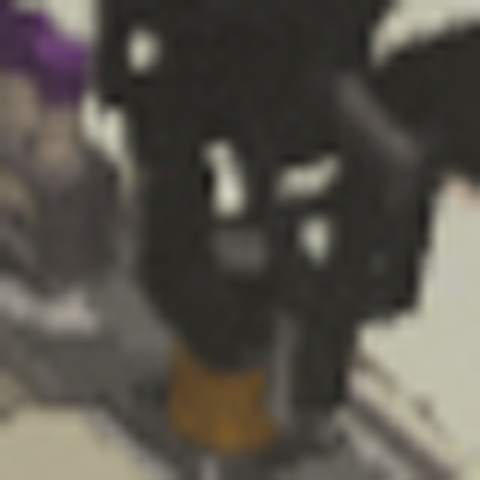

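Call:
drive_tool:
  increments:
    - [0,0,0,-10,0,0,0.5]
    - [0,0,0,-10,0,0,0.5]
    - [0,0,0,-10,0,0,0.5]
    - [0,0,0,-10,0,0,0.5]
    - [0,0,0,-10,0,0,0.5]
    - [0,0,0,-10,0,0,0.5]
    - [0,0,0,-10,0,0,0.5]
    - [0,0,0,-10,0,0,0.5]
    - [0,0,0,-10,0,0,0.5]

```text
time_s: 19.92
eef_pos: [0.6406, -0.0308, 0.0777]
eef_rot: [-0.472, -0.527, -0.472, 0.527]
wrist_force: [-0.9, -0.5, -0.1]
opening: 0.75
```

Call:
drive_tool:
  increments:
    - [0,0,0,-10,0,0,0.5]
    - [0,0,0,-10,0,0,0.5]
    - [0,0,0,-10,0,0,0.5]
    - [0,0,0,-10,0,0,0.5]
    - [0,0,0,-10,0,0,0.5]
    - [0,0,0,-10,0,0,0.5]
    - [0,0,0,-10,0,0,0.5]
    - [0,0,0,-10,0,0,0.5]
    - [0,0,0,-10,0,0,0.5]

```text
time_s: 21.05
eef_pos: [0.6406, -0.0308, 0.0776]
eef_rot: [0.706, 0.039, 0.706, -0.039]
wrist_force: [-0.5, -0.4, -0.1]
opening: 0.75
```

Call:
drive_tool:
  increments:
    - [0,0,0,0,0,0,0.1]
    - [0,0,0,0,0,0,-0.1]
    - [0,0,0,0,0,0,-0.3]
    - [0,0,0,0,0,0,-0.3]

```text
time_s: 21.55
eef_pos: [0.6406, -0.0303, 0.0779]
eef_rot: [0.706, 0.042, 0.706, -0.041]
wrist_force: [-0.8, 3.6, 3.0]
opening: 0.437
```

Run:
```python
from h import *
st()
```

```text
t 21.55 pos [ 0.6406 -0.0303  0.0779] F [-0.8  3.6  3. ] T [ 0.5   0.12 -0.  ] op 0.437 q6 -1.686
 yaw_y 83.28 x [ 0.  0. -1.] y [0.117 0.993 0.   ] z [ 0.993 -0.117  0.   ]
```

Regripped square. Centre by 1 mm and turn the second half.

Call:
drive_tool:
  increments:
    - [0.0005,0.001,0,0,0,0,-0.3]
    - [0.0002,0,0,10,0,0,-0.3]
    - [0.0002,0,0,10,0,0,-0.3]
    - [0.0002,0,0,10,0,0,-0.3]
    - [0.0002,0,0,10,0,0,-0.3]
    - [0.0002,0,0,10,0,0,-0.3]
    - [0.0002,0,0,10,0,0,-0.3]
    - [0.0002,0,0,10,0,0,-0.3]
    - [0.0002,0,0,10,0,0,-0.3]
    - [0.0002,0,0,10,0,0,-0.3]

```text
time_s: 22.8
eef_pos: [0.6408, -0.0302, 0.076]
eef_rot: [-0.469, -0.529, -0.468, 0.53]
wrist_force: [-3.5, -0.4, 5.7]
opening: 0.439
```

Run:
```python
from h import *
st()
```

```text
t 22.8 pos [ 0.6408 -0.0302  0.076 ] F [-3.5 -0.4  5.7] T [0.04 0.52 0.05] op 0.439 q6 -0.108
 yaw_y -7.01 x [ 0.    -0.001 -1.   ] y [ 0.993 -0.122  0.   ] z [-0.122 -0.993  0.001]
```

Call:
drive_tool:
  increments:
    - [0.0002,0,0,10,0,0,-0.3]
    - [0.0002,0,0,10,0,0,-0.3]
    - [0.0002,0,0,10,0,0,-0.3]
    - [0.0002,0,0,10,0,0,-0.3]
    - [0.0002,0,0,10,0,0,-0.3]
    - [0.0002,0,0,10,0,0,-0.3]
    - [0.0002,0,0,10,0,0,-0.3]
    - [0.0002,0,0,10,0,0,-0.3]
    - [0.0002,0,0,10,0,0,-0.3]
    - [0,0,0,0,0,0,-0.3]

```text
time_s: 24.05
eef_pos: [0.6409, -0.0303, 0.0742]
eef_rot: [-0.042, 0.706, -0.042, -0.706]
wrist_force: [-2.8, -0.3, 5.0]
opening: 0.434
```

Run:
```python
from h import *
look('s13'); crop('s13',215,130,350,260,4,'cs13w')
```

```text
t 24.05 pos [ 0.6409 -0.0303  0.0742] F [-2.8 -0.3  5. ] T [ 0.05  0.39 -0.05] op 0.434 q6 1.459
 yaw_y -96.82 x [ 0.    -0.001 -1.   ] y [-0.119 -0.993  0.001] z [-0.993  0.119 -0.001]
```

View pics/cs13w.png

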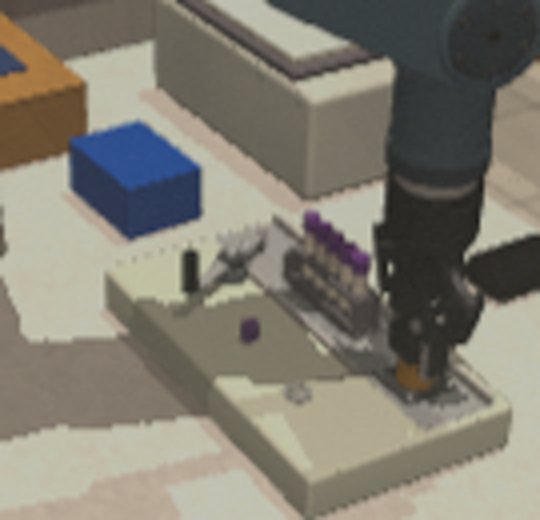

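View pics/cs13.png

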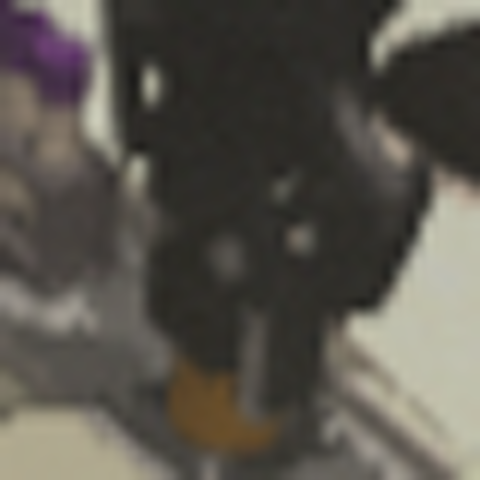

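Run:
```python
from h import *
st(); print(hand_in())
```

```text
t 24.1 pos [ 0.6409 -0.0303  0.0742] F [-2.2 -0.3  5.3] T [ 0.04  0.47 -0.13] op 0.439 q6 1.457
 yaw_y -96.73 x [ 0.    -0.001 -1.   ] y [-0.117 -0.993  0.001] z [-0.993  0.117 -0.   ]
the job is handed in; nothing more can be done
None
```

The job is handed in at 24.1 s. The screw is started one full turn down its thread and still gripped, but I could not confirm from the pictures that the shuttle is fully home.

- **Lever:** I pushed it to a firm stop. The post travelled about 56 mm, which matches 0.9 rad, and the force rose to 24 N with no further movement. It then sprang back to rest.
- **Screw:** I turned it back about 80° under a light downward push until it dropped, felt as Fz falling from +7 to −2 N. I followed it down 6.9 mm, then turned it forward 360° in two 180° grips. It sank another 7.5 mm or so, about 14.4 mm in all, and the side picture agrees at about 14.5 mm. The torque stayed low throughout.
- **Bystanders:** the loose cap and washer are where they were in the last side picture, and the arm did not go near the other loose things. I did not compare those one by one.

**What disagreed:** both cameras show the shuttle moved only about 33–35 mm, against the 40 mm stated. Its nearest tube is about 88 mm from the screw, against the stated 68 mm, and the fork tips look short of the boss. The lever was clearly at its hard stop, so I took the shuttle as home, as the task says, and did not push it directly to check.

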